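Rock the analyser's long dispensing arm to feel its bearing

TASK

Check the bearing of the longer of the two white dispensing arms: rock it on its axle, by the upright metal probe holder at its end if you like, about 20 degrees anticlockwise (seen from above) from its parked line, pause there for a moment, then swing it across to about 20 degrees clockwise of the parked line and pause again. Then bring it back to its parked line, lengthways over the middle of its base plate with the needle above the wash cup, and let go. Leave the shorter arm alone.

Things in the scene. Friction and masses are not known exactly. Their poses are not given: they have to be found in the camera images.
- long_arm (a joint): Swing of the longer arm on its upright axle, rad: 0 = parked along its base plate, + = anticlockwise seen from above, stops at +-0.7. Light friction (0.2 N m): it stays where left. A white flat-topped beam, 185 long, 48 wide, 40 high, top 170 mm above the bench, reaching 150 mm ahead of the axle and 35 behind; a low 30 mm steel disc on top marks the axle. Black base plate 220 x 90 mm, bolted down.
- long_arm_holder (a point): Centre of the longer arm's probe holder: an upright aluminium cylinder, 24 mm diameter, 50 mm tall, standing on the arm's top 130 mm from the axle; the point is half-way up, 195 mm above the bench, 25 mm above the arm's top. Round: a closed gripper need not turn with the arm. Its -x axis points outward along the arm. The needle hangs below it.
- long_arm_axle (a point): Point on the longer arm's axle at the height of the arm's top, 170 mm above the bench. It belongs to the fixed base: z is the axle, up; its -x axis is the parked line, along the middle of the base plate, on which the white wash cup (44 mm wide) stands 130 mm from the axle.
- short_arm_holder (a point): Centre of the like probe holder (24 mm diameter, 50 mm tall, 195 mm above the bench) of the shorter arm, not to be moved: a white beam of the same make, width and height but only 130 mm long, with its holder 75 mm from its axle, on its own 165 mm base plate.

How it is judged:
By the outcome, as a careful person would: the job done as asked, in the order asked, and still so for the second after the job is handed in, with the robot touching nothing.
It also fails if it takes over 40 s, if anything falls off the work surface, if the arm or the gripper's body presses on something with over 40 N, if the wrist force passes 120 N, or if a joint passes its speed limit or range.

ROBOT

A 6-joint arm with a two-finger parallel gripper is mounted at the origin on the work surface. World frame = base frame: x ahead of the robot, y to its left, z up, the work surface at z = 0. Lengths are in m, angles in rad, forces in N, time in s.
With the tool pointing down it reaches from about 0.4 to 0.825 m from the base axis. Payload 7 kg.
Tool frame: the origin (TCP) lies midway between the tips of the shut fingers; the grasp point (between the pads) lies 19 mm behind it; z points along the fingers, y is the direction in which the jaws open and shut (so a half turn about z gives the same grasp; the last joint's range is limited). The gripper opens to 88 mm and grips with 3 to 60 N. Pads are 19 mm wide; open, the fingers measure 130 mm over their backs; the gripper's body (78 mm by 193 mm) begins 47 mm behind the grasp point.
Start: joints at [-0.973, 0.359, 0.012, 0, -1.224, -0.288], TCP at [0.206, -0.643, 0.227] pointing down, gripper open.
Joint ranges: [-3.07, 3.07], [-1.43, 2.12], [-1.02, 1.25], [-3.03, 1.67], [-3.05, -0], [-3.03, 3.03]. Speed limits (rad/s): [2.39, 2.39, 3.01, 3.14, 3.14, 3.14].

INTERFACE

Orientations are given as [roll, pitch, yaw] about the fixed x, y, z axes, in that order (R = Rz(yaw) Ry(pitch) Rx(roll)).
In Python, from station import get_state, grab_frame, camera_info, job_done gives the robot as it stands. The module is installed in compiled form; this text tells all that it offers.
- The arm moves only by the shell command python3 -m inch 'ROWS' [FORCE]. ROWS is JSON, a list that holds one entry, the list of rows, each a list of 7 numbers: the shift along the tool's x, y, z normalised to -1 to 1, where 1 is 50 cm, then the turn, a rotation vector about the tool's x, y, z normalised to -1 to 1, where 1 is 180 degrees, then the closure, from 0 (fully open) to 1 (shut). A call has 1 to 20 rows; each row shifts and turns the commanded pose from where the row before left it, along the tool's axes as they then stand; what a row does not reach is not made up. A row lasts 1/10 s, in which the tool goes at most 50 mm and 8.59 degrees, less where a joint would pass 70% of its speed; a pose out of reach is approached as far as the arm can. A call with a number of a shift or a turn outside -1 to 1 is refused whole. A call with a gripper value outside its range is refused whole. The fingers move at their own pace and stop on an object; FORCE is the grip in N (left out, the last holds). Time passes only in rows, so rows that do not move let the fingers close. It gives the time, the measured TCP pose, the force and the opening at its end, in the units of the state.
- get_state(): the state, without advancing time (a new reading comes with each control period).
- grab_frame(name): name is "scene" or "top" or "wrist"; returns the picture (384x512x3 uint8, blue, green, red); there is no depth.
- camera_info(name): a dict with "vertical_fov" (degrees; the focal length in pixels is half the picture's height over the tangent of half this angle, whatever the lens; pixels are square), "cx", "cy" (the principal point, pixels), "k1" (the pictures are not rectified: a ray, as slopes to the right and down, at radius r is drawn at 1 + k1 r^2 times it, then the intrinsics apply), "R" (3x3) and "t" (3): a world point X has camera coordinates R X + t. Camera axes: x right, y down, z forward; pixel columns grow to the right and rows downward; lengths in m; the calibration is good to about 2 mm. A picture is of the moment at which its call begins: read the wrist's pose just before it. camera_info takes no time and is no camera call; for the wrist camera it gives the pose at the moment of the call.
- job_done(): hands the job in, once; it reports no verdict.
The state is a dict: "t": time; "q": joint angles; "qd": joint speeds; "joint_efforts": joint torques, N m; "eef_pos": TCP position; "ee_rot": TCP orientation; "force": force on the tool from outside, world axes, zero at the start; "moment": the same for the moment, N m; "width": finger opening in m.
Only numpy, scipy, OpenCV 4.12 (cv2) and the standard library are available. Lean on these libraries where they do the work, as an engineer would, in place of code of your own. Each camera call takes 0.05 s, during which the arm holds its last target.

## Working session

There is one attempt and no reset: what is moved stays moved. The work goes in short steps, Python scripts to look and compute and a shell command to move; the robot and the scene stay as the last step left them, time stands still between calls to the robot, and variables do not carry over. Pictures are saved under pics/ and viewed, and the job is handed in when it is done.

```bash
mkdir -p pics; cat > h.py <<'E'
import numpy as np, cv2
from station import *
def ray(ci,u,v,shape=(384,512)):
    f=shape[0]/2/np.tan(np.radians(ci['vertical_fov'])/2)
    K=np.array([[f,0,ci['cx']],[0,f,ci['cy']],[0,0,1]],float)
    p=cv2.undistortPoints(np.array([[[u,v]]],float),K,np.array([ci['k1'],0,0,0,0.]))[0,0]
    R=np.array(ci['R']);t=np.array(ci['t'])
    return -R.T@t, R.T@np.array([p[0],p[1],1.])
def onplane(ci,u,v,z):
    o,d=ray(ci,u,v); return o+d*(z-o[2])/d[2]
def proj(ci,X):
    f=192/np.tan(np.radians(ci['vertical_fov'])/2)
    K=np.array([[f,0,ci['cx']],[0,f,ci['cy']],[0,0,1]],float)
    return cv2.projectPoints(np.array([X],float),cv2.Rodrigues(np.array(ci['R'],float))[0],np.array(ci['t'],float),K,np.array([ci['k1'],0,0,0,0.]))[0][0,0]
def tri(rays):
    A=0;b=0
    for o,d in rays:
        d=d/np.linalg.norm(d);P=np.eye(3)-np.outer(d,d);A=A+P;b=b+P@o
    X=np.linalg.solve(A,b)
    return X,[np.linalg.norm((np.eye(3)-np.outer(d,d)/(d@d))@(X-o)) for o,d in rays]
E
python3 - <<'E'
from h import *
print(get_state())
for n in ("scene","top","wrist"):
    ci=camera_info(n); im=grab_frame(n); cv2.imwrite(f"pics/{n}0.png",im); print(n,ci)
    
E
```

```text
{'t': 0.0, 'q': array([-9.72869401e-01,  3.59398136e-01,  1.10592929e-02, -3.39635589e-04,
       -1.22407395e+00, -2.88102246e-01]), 'qd': array([ 4.09547969e-05, -7.26492246e-05, -1.90354263e-03, -4.29688800e-04,
        1.57676432e-03,  1.23583497e-03]), 'joint_efforts': array([-5.81727954e-05, -5.82714736e+01,  2.93064737e+01,  6.99727044e+00,
        6.98617485e-03, -1.70139865e-04]), 'eef_pos': array([ 0.20563038, -0.64241285,  0.22561748]), 'ee_rot': array([ 3.13995208e+00, -1.53217868e-04, -2.83188352e+00]), 'force': array([-0.31466703,  0.4371342 ,  0.5465574 ]), 'moment': array([0.04751857, 0.01557327, 0.0051226 ]), 'width': 0.08765827388583389}
scene {'vertical_fov': 45.806501535181, 'cx': 257.1532335983514, 'cy': 194.11526823861752, 'k1': 0.00863732754951599, 'R': array([[ 0.72614468,  0.68744267,  0.01168234],
       [ 0.36760706, -0.37383185, -0.85153673],
       [-0.58101545,  0.62263337, -0.52416479]]), 't': array([-0.38627774, -0.03925894,  1.45087516])}
top {'vertical_fov': 50.50273089009176, 'cx': 252.79301236864305, 'cy': 192.65801776145912, 'k1': 0.03633936607624916, 'R': array([[-6.97265048e-02, -9.97566132e-01, -1.66165707e-04],
       [-9.70960012e-01,  6.79050387e-02, -2.29402618e-01],
       [ 2.28855566e-01, -1.58341025e-02, -9.73331604e-01]]), 't': array([0.01182551, 0.58255032, 0.84924297])}
wrist {'vertical_fov': 66.09974677433303, 'cx': 255.63469550499354, 'cy': 199.79519739032702, 'k1': 8.982310579355259e-05, 'R': array([[-0.30522392,  0.95227748,  0.00244172],
       [ 0.90795712,  0.2902433 ,  0.30227918],
       [ 0.28714496,  0.09447981, -0.95321631]]), 't': array([ 0.67394315, -0.03874628,  0.39219157])}
```

View pics/scene0.png

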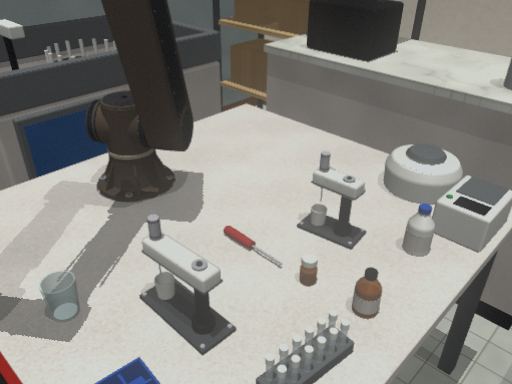

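View pics/top0.png

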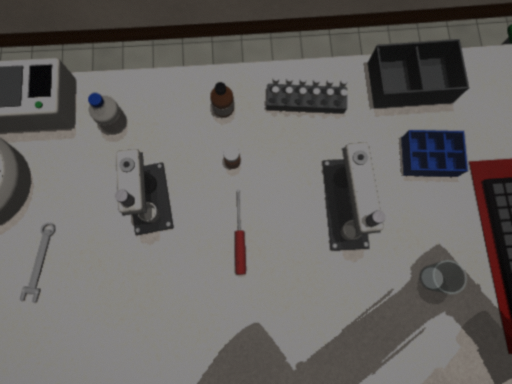

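View pics/wrist0.png

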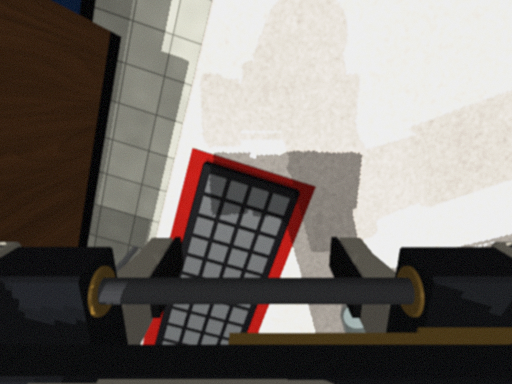

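The scene and top views show the long arm: axle disc near (360,157) in top and (199,265) in scene, holder near (375,217) in top and (154,227) in scene. The short arm is on the left in top. I'll enlarge both.

```bash
python3 - <<'E'
import cv2
a=cv2.imread('pics/top0.png')[130:260,310:400]; b=cv2.imread('pics/scene0.png')[205:345,130:240]
cv2.imwrite('pics/a.png',cv2.resize(a,(405,585),interpolation=cv2.INTER_CUBIC))
cv2.imwrite('pics/b.png',cv2.resize(b,None,fx=4,fy=4,interpolation=cv2.INTER_CUBIC))
E
```

```text
(no output)
```

View pics/a.png

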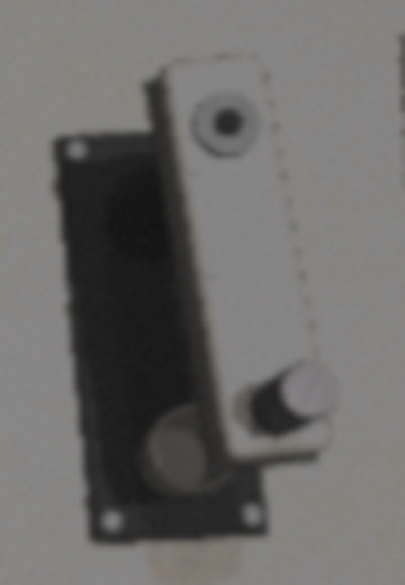

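View pics/b.png

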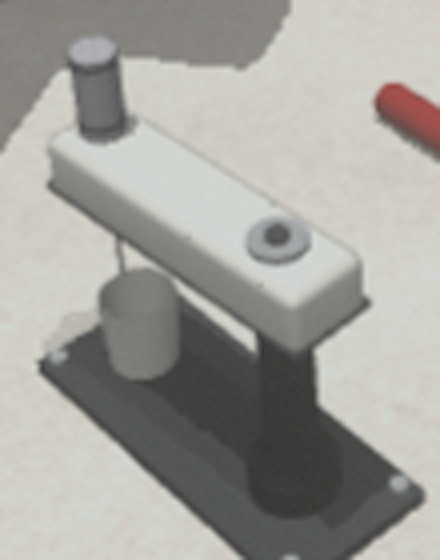

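```bash
python3 - <<'E'
from h import *
T=camera_info('top');S=camera_info('scene')
t=lambda x,y:(310+(x+.5)/4.5-.5,130+(y+.5)/4.5-.5)
s=lambda x,y:(130+(x+.5)/4-.5,205+(y+.5)/4-.5)
def two(n,a,b):
    print(n,tri([ray(T,*t(*a)),ray(S,*s(*b))]))
two('disc',(225,124),(277,237)); two('htop',(309,389),(94,50))
A=onplane(T,*t(225,124),.173);H=onplane(T,*t(309,389),.22);A2=onplane(S,*s(277,237),.173);H2=onplane(S,*s(94,50),.22)
for a,h in((A,H),(A2,H2)): print(a,h,np.linalg.norm((h-a)[:2]),np.degrees(np.arctan2(*(h-a)[1::-1])))
P=[onplane(T,*t(*p),.012)for p in((77,150),(112,520),(252,514))]; Q=[onplane(S,*s(*p),.012) for p in((57,356),(399,483))]
print(P,Q)
for a,b in((P[0],P[1]),): print(np.linalg.norm((b-a)[:2]),np.degrees(np.arctan2(*(b-a)[1::-1])))
print((P[0]+P[2])/2)
# plate corners top: 
for p in((53,140),(92,541),(269,534)): print(onplane(T,*t(*p),.01))
# cup rim
print(onplane(T,*t(177,453),.05))
E
```

```text
disc (array([ 0.61466821, -0.24759572,  0.17521143]), [np.float64(0.0005696703091209583), np.float64(0.0005696703091211036)])
htop (array([ 0.48577282, -0.25281321,  0.22138516]), [np.float64(7.008264106553251e-05), np.float64(7.008264106557589e-05)])
[ 0.61570723 -0.24780538  0.173     ] [ 0.48602657 -0.25320186  0.22      ] 0.129792894290799 -177.6170894075216
[ 0.61220838 -0.24641475  0.173     ] [ 0.48394559 -0.25177422  0.22      ] 0.12837471095415565 -177.60728026632185
[array([ 0.65656754, -0.21424459,  0.012     ]), array([ 0.4571055 , -0.20994843,  0.012     ]), array([ 0.45531294, -0.28197853,  0.012     ])] [array([ 0.45053171, -0.27960465,  0.012     ]), array([ 0.65304106, -0.21106638,  0.012     ])]
0.19950830298640793 178.76611296470608
[ 0.55594024 -0.24811156  0.012     ]
[ 0.6637227  -0.20233977  0.01      ]
[ 0.44727704 -0.19885097  0.01      ]
[ 0.44471963 -0.28983184  0.01      ]
[ 0.48458878 -0.23823306  0.05      ]
```

```bash
python3 -m inch '[[[0,0,-0.07,0,0,0.0283,0],[0,0,-0.07,0,0,0.0283,0],[0,0,-0.07,0,0,0.0283,0],[0,0,0,0,0,0,0]]]'; python3 - <<'E'
from h import *
from scipy.spatial.transform import Rotation as Ro
s=get_state();c=camera_info('wrist');R=np.array(c['R']);C=-R.T@np.array(c['t'])
M=Ro.from_euler('xyz',s['ee_rot']).as_matrix()
print(s['eef_pos'],np.degrees(s['ee_rot']),'cam in tool',M.T@(C-s['eef_pos']),'fwd',M.T@R[2])
for w in ([.486,-.2525],[.56,-.25]):
  print(M.T@(np.array([*w,s['eef_pos'][2]])-s['eef_pos'])/.5)
E
```

```text
t: 0.55
eef_pos: [0.2061, -0.6447, 0.3374]
ee_rot: [-3.134, 0.003, -3.101]
force: [-0.7, -0.6, -0.4]
width: 0.0877
[ 0.2060895  -0.64471773  0.33744596] [-1.79542067e+02  1.55605096e-01 -1.77677869e+02] cam in tool [ 8.13447261e-02  1.39232261e-04 -1.58174890e-01] fwd [-0.30214172  0.00101206  0.95326248]
[-0.59114265  0.76109715 -0.00447766]
[-0.73922316  0.76009966 -0.00406751]
```

```bash
python3 -m inch '[[[-0.0612,0.0542,0,0,0,0,0],[-0.0612,0.0542,0,0,0,0,0],[-0.0612,0.0542,0,0,0,0,0],[-0.0612,0.0542,0,0,0,0,0],[-0.0612,0.0542,0,0,0,0,0],[-0.0612,0.0542,0,0,0,0,0],[-0.0612,0.0542,0,0,0,0,0],[-0.0612,0.0542,0,0,0,0,0],[-0.0612,0.0542,0,0,0,0,0],[-0.0612,0.0542,0,0,0,0,0],[-0.0612,0.0542,0,0,0,0,0],[-0.0612,0.0542,0,0,0,0,0],[-0.0612,0.0542,0,0,0,0,0],[-0.0612,0.0542,0,0,0,0,0],[0,0,0,0,0,0,0],[0,0,0,0,0,0,0],[0,0,0,0,0,0,0]]]'; python3 - <<'E'
from h import *
import pickle
c=camera_info('wrist');im=grab_frame('wrist');cv2.imwrite('pics/w1.png',im);pickle.dump(c,open('w1.pkl','wb'))
cv2.imwrite('pics/w1b.png',cv2.resize(im,(800,600),interpolation=cv2.INTER_CUBIC))
E
```

```text
t: 2.25
eef_pos: [0.617, -0.2457, 0.3313]
ee_rot: [-3.142, -0.001, -3.099]
force: [-0.0, -0.0, -0.1]
width: 0.0876
```

View pics/w1b.png

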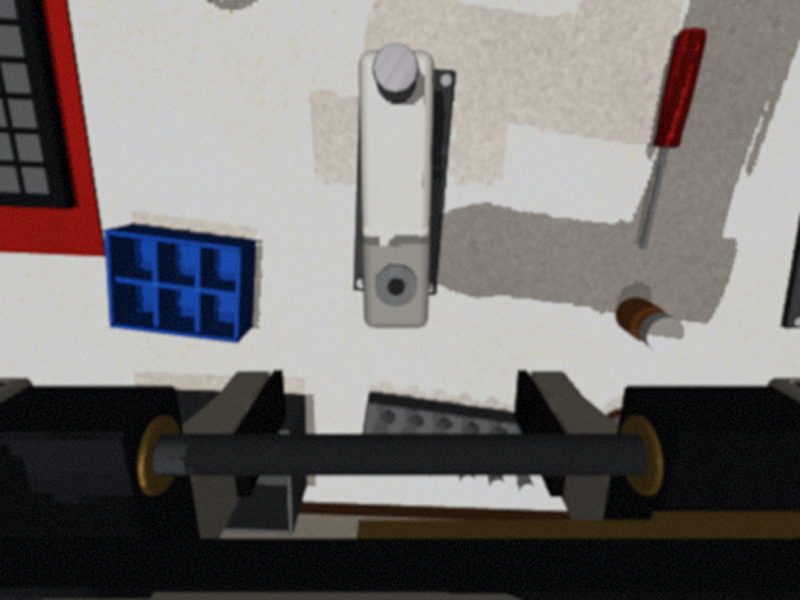

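```bash
python3 - <<'E'
import cv2
im=cv2.imread('pics/w1.png')[20:220,215:305]
im=cv2.convertScaleAbs(im,alpha=1.3,beta=20)
r=cv2.resize(im,None,fx=6,fy=6,interpolation=cv2.INTER_CUBIC)
cv2.imwrite('pics/w1c.png',r[:600]);cv2.imwrite('pics/w1d.png',r[600:])
E
```

```text
(no output)
```

View pics/w1c.png

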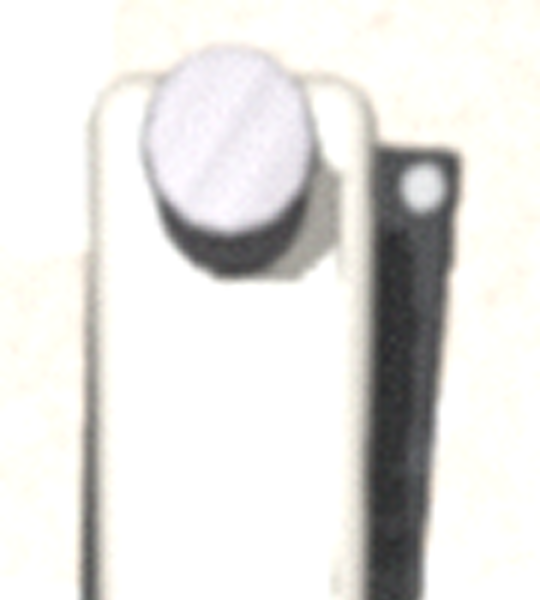

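View pics/w1d.png

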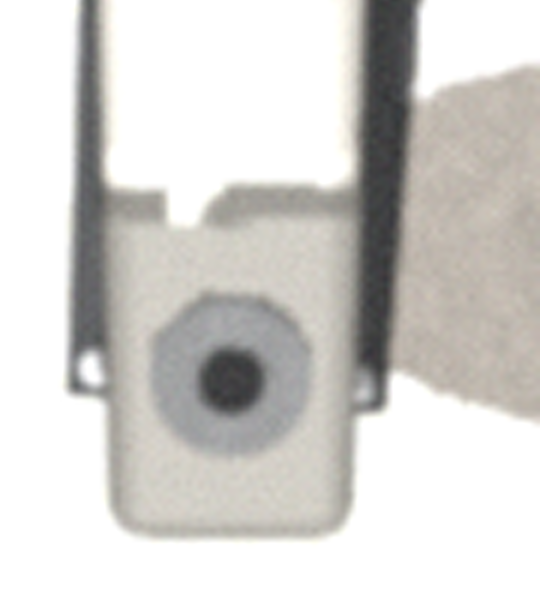

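```bash
python3 - <<'E'
from h import *
import pickle
W=pickle.load(open('w1.pkl','rb'));T=camera_info('top');S=camera_info('scene')
w=lambda x,y:(215+(x+.5)/6-.5,20+(y+.5)/6-.5)
t=lambda x,y:(310+(x+.5)/4.5-.5,130+(y+.5)/4.5-.5)
s=lambda x,y:(130+(x+.5)/4-.5,205+(y+.5)/4-.5)
D,r=tri([ray(T,*t(225,124)),ray(S,*s(277,237)),ray(W,*w(231,973))]);print('disc',D,r)
H,r=tri([ray(T,*t(309,389)),ray(S,*s(94,50)),ray(W,*w(230,138))]);print('htop',H,r)
d=H-D;print(np.linalg.norm(d[:2]),np.degrees(np.arctan2(d[1],d[0]))%360)
d=onplane(W,*w(230,138),.22)-onplane(W,*w(231,973),.173);print('wrist only',onplane(W,*w(231,973),.173),d,np.degrees(np.arctan2(d[1],d[0]))%360)
a=onplane(W,*w(383,1008),.01);b=onplane(W,*w(459,155),.01);d=b-a;print('edge R',a,b,np.linalg.norm(d),np.degrees(np.arctan2(d[1],d[0]))%360)
a=onplane(W,*w(365,985),.012);b=onplane(W,*w(422,188),.012);d=b-a;print('screwR',a,b,np.linalg.norm(d),np.degrees(np.arctan2(d[1],d[0]))%360)
a=onplane(W,*w(68,988),.01);print('corner',a)
# beam edges at z=.17
for x1,y1,x2,y2 in((90,130,108,1090),(380,130,355,1090)):
    a=onplane(W,*w(x2,y2),.168);b=onplane(W,*w(x1,y1),.168);d=b-a;print('beam',a,b,np.degrees(np.arctan2(d[1],d[0]))%360)
E
```

```text
disc [ 0.6146513  -0.24779375  0.17518861] [np.float64(0.0007385452941238038), np.float64(0.0004172982523230557), np.float64(0.0003588818225102321)]
htop [ 0.4859971  -0.25298121  0.22138937] [np.float64(0.00027685095637359667), np.float64(0.0001701826876482714), np.float64(0.0003457401670017513)]
0.12875874691945013 182.30896909233616
wrist only [ 0.61509872 -0.24813274  0.173     ] [-0.12907874 -0.00507913  0.047     ] 182.25337396412735
edge R [ 0.66418615 -0.20466003  0.01      ] [ 0.44853411 -0.20053513  0.01      ] 0.21569148380828054 178.90420624204572
screwR [ 0.6572572  -0.21028992  0.012     ] [ 0.45651893 -0.20917884  0.012     ] 0.20074134717041808 179.68287348616485
corner [ 0.66222376 -0.29298491  0.01      ]
beam [ 0.64031684 -0.27062169  0.168     ] [ 0.47624998 -0.27683225  0.168     ] 182.16783058417582
beam [ 0.63827809 -0.22354048  0.168     ] [ 0.47418616 -0.22966293  0.168     ] 182.13677803004765
```

```bash
python3 -m inch '[[[0.0656,-0.0009,0,0,0,0,0],[0.0656,-0.0009,0,0,0,0,0],[0.0656,-0.0009,0,0,0,0,0],[0.0656,-0.0009,0,0,0,0,0],[0,0,0.06,0,0,0,0],[0,0,0.06,0,0,0,0],[0,0,0.04,0,0,0,0],[0,0,0,0,0,0,0],[0,0,0,0,0,0,0]]]'; python3 - <<'E'
from h import *
c=camera_info('wrist');im=grab_frame('wrist');cv2.imwrite('pics/w2.png',im)
E
```

```text
t: 3.2
eef_pos: [0.4862, -0.2536, 0.2525]
ee_rot: [-3.141, 0.0, -3.099]
force: [-0.1, -0.2, 0.6]
width: 0.0877
```

View pics/w2.png

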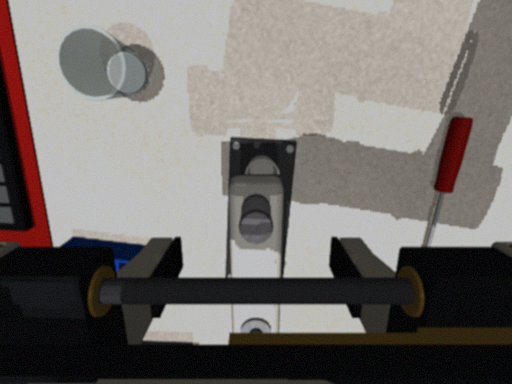

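The holder at (256,225) sits midway between the open fingers. The cup is at (263,167), slightly to the right, so the arm starts a little anticlockwise of its parked line. Next I descend and grip.

```bash
python3 -m inch '[[[0,0,0.05,0,0,0,0],[0,0,0.05,0,0,0,0],[0,0,0.025,0,0,0,0],[0,0,0.015,0,0,0,0],[0,0,0,0,0,0,0],[0,0,0,0,0,0,1],[0,0,0,0,0,0,1],[0,0,0,0,0,0,1],[0,0,0,0,0,0,1],[0,0,0,0,0,0,1],[0,0,0,0,0,0,1],[0,0,0,0,0,0,1],[0,0,0,0,0,0,1]]]' 20
```

```text
t: 4.55
eef_pos: [0.4864, -0.2528, 0.1815]
ee_rot: [3.142, -0.0, -3.099]
force: [0.2, 0.0, -0.0]
width: 0.029
```

```bash
python3 -m inch '[[[0,0,0,0,0,0,1],[0,0,0,0,0,0,1],[0,0,0,0,0,0,1]]]'
```

```text
t: 4.85
eef_pos: [0.4864, -0.2529, 0.1815]
ee_rot: [-3.142, -0.0, -3.099]
force: [-0.0, -0.1, -0.1]
width: 0.0237
```

```bash
python3 -m inch '[[[-0.0001,-0.0068,0,0,0,-0.00833,1],[-0.0001,-0.0068,0,0,0,-0.00833,1],[-0.0001,-0.0068,0,0,0,-0.00833,1],[-0.0001,-0.0068,0,0,0,-0.00833,1],[-0.0001,-0.0068,0,0,0,-0.00833,1],[-0.0001,-0.0068,0,0,0,-0.00833,1],[-0.0001,-0.0068,0,0,0,-0.00833,1],[-0.0001,-0.0068,0,0,0,-0.00833,1],[-0.0001,-0.0068,0,0,0,-0.00833,1],[-0.0001,-0.0068,0,0,0,-0.00833,1],[-0.0001,-0.0068,0,0,0,-0.00833,1],[0,0,0,0,0,0,1],[0,0,0,0,0,0,1],[0,0,0,0,0,0,1],[0,0,0,0,0,0,1],[0,0,0,0,0,0,1]]]'
python3 - <<'E'
from h import *
s=get_state();D=np.array([.6149,-.248]);d=s['eef_pos'][:2]-D
print(np.linalg.norm(d),np.degrees(np.arctan2(d[1],d[0]))%360,np.degrees(s['ee_rot'][2])%360)
im=grab_frame('top');cv2.imwrite('pics/top1.png',im)
cv2.imwrite('pics/t1c.png',cv2.resize(cv2.convertScaleAbs(im[130:260,310:400],alpha=1.5,beta=20),(405,585),interpolation=cv2.INTER_CUBIC))
im=grab_frame('wrist');cv2.imwrite('pics/w3.png',im)
E
```

```text
t: 6.45
eef_pos: [0.493, -0.2895, 0.1815]
ee_rot: [3.141, -0.001, -2.811]
force: [-3.6, -2.8, 1.5]
width: 0.0237
0.12877844522952556 198.79356187912978 198.94938343411064
```

View pics/t1c.png

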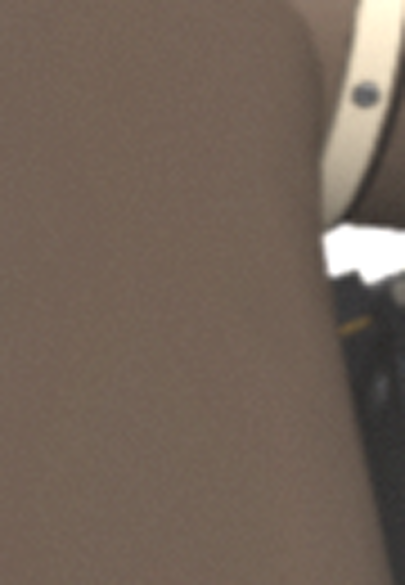

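View pics/w3.png

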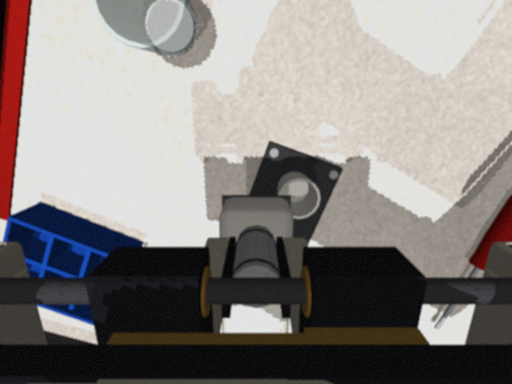

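The top view is blocked by the robot. The wrist view shows the arm turned with the gripper, the plate screws at (274,153) and (333,175), and the cup near (299,196). I'll use these to check the parked line.

```bash
python3 - <<'E'
from h import *
c=camera_info('wrist')
a=onplane(c,274,153,.012);b=onplane(c,333,175,.012);d=a-b
print(a,b,np.linalg.norm(d),np.degrees(np.arctan2(d[1],d[0]))-90+0)
for z in(.04,.05,.06):print(onplane(c,299,197,z))
m=(a+b)/2-np.array([.6149,-.248,0]);print(m,np.degrees(np.arctan2(m[1],m[0]))%360)
im=cv2.imread('pics/w3.png')[130:250,220:350];cv2.imwrite('pics/w3c.png',cv2.resize(im,None,fx=5,fy=5,interpolation=cv2.INTER_CUBIC))
E
```

```text
[ 0.45606649 -0.28040348  0.012     ] [ 0.45772901 -0.20850333  0.012     ] 0.07191936589911238 -181.32459145370728
[ 0.48789589 -0.24231067  0.04      ]
[ 0.48550419 -0.24477039  0.05      ]
[ 0.48311249 -0.24723011  0.06      ]
[-0.15800225  0.0035466   0.012     ] 178.7141268764058
```

View pics/w3c.png

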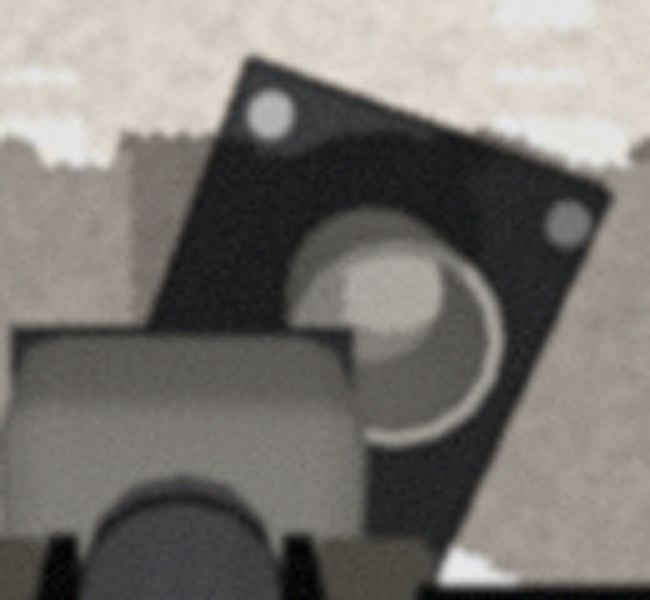

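All four measurements put the parked line at 178.7–178.8°, so the arm is at about +20°. Now I swing it 40° clockwise.

```bash
python3 -m inch '[[[-0.00016,0.00907,0,0,0,0.01111,1],[-0.00016,0.00907,0,0,0,0.01111,1],[-0.00016,0.00907,0,0,0,0.01111,1],[-0.00016,0.00907,0,0,0,0.01111,1],[-0.00016,0.00907,0,0,0,0.01111,1],[-0.00016,0.00907,0,0,0,0.01111,1],[-0.00016,0.00907,0,0,0,0.01111,1],[-0.00016,0.00907,0,0,0,0.01111,1],[-0.00016,0.00907,0,0,0,0.01111,1],[-0.00016,0.00907,0,0,0,0.01111,1],[-0.00016,0.00907,0,0,0,0.01111,1],[-0.00016,0.00907,0,0,0,0.01111,1],[-0.00016,0.00907,0,0,0,0.01111,1],[-0.00016,0.00907,0,0,0,0.01111,1],[-0.00016,0.00907,0,0,0,0.01111,1],[-0.00016,0.00907,0,0,0,0.01111,1],[-0.00016,0.00907,0,0,0,0.01111,1],[-0.00016,0.00907,0,0,0,0.01111,1],[-0.00016,0.00907,0,0,0,0.01111,1],[-0.00016,0.00907,0,0,0,0.01111,1]]]'
python3 -m inch '[[[0,0,0,0,0,0,1],[0,0,0,0,0,0,1],[0,0,0,0,0,0,1],[0,0,0,0,0,0,1],[0,0,0,0,0,0,1],[0,0,0,0,0,0,1]]]'
python3 - <<'E'
from h import *
s=get_state();D=np.array([.6149,-.248]);d=s['eef_pos'][:2]-D
print(np.linalg.norm(d),np.degrees(np.arctan2(d[1],d[0]))%360,np.degrees(s['ee_rot'][2])%360)
E
```

```text
t: 8.55
eef_pos: [0.4957, -0.2002, 0.1815]
ee_rot: [3.141, 0.001, 2.773]
force: [0.2, -2.6, -0.9]
width: 0.0238
t: 9.15
eef_pos: [0.4956, -0.2006, 0.1816]
ee_rot: [3.141, 0.001, 2.775]
force: [4.8, -1.7, -2.6]
width: 0.0235
0.12842093726121193 158.3258016990023 158.97500162954563
```

```bash
python3 -m inch '[[[-0.00016,-0.00907,0,0,0,-0.01111,1],[-0.00016,-0.00907,0,0,0,-0.01111,1],[-0.00016,-0.00907,0,0,0,-0.01111,1],[-0.00016,-0.00907,0,0,0,-0.01111,1],[-0.00016,-0.00907,0,0,0,-0.01111,1],[-0.00016,-0.00907,0,0,0,-0.01111,1],[-0.00016,-0.00907,0,0,0,-0.01111,1],[-0.00016,-0.00907,0,0,0,-0.01111,1],[-0.00016,-0.00907,0,0,0,-0.01111,1],[-0.00016,-0.00907,0,0,0,-0.01111,1],[0,0,0,0,0,0,1],[0,0,0,0,0,0,1],[0,0,0,0,0,0,1],[0,0,0,0,0,0,1]]]'
python3 - <<'E'
from h import *
s=get_state();D=np.array([.6149,-.248]);d=s['eef_pos'][:2]-D
print(np.linalg.norm(d),np.degrees(np.arctan2(d[1],d[0]))%360,np.degrees(s['ee_rot'][2])%360)
im=grab_frame('wrist');cv2.imwrite('pics/w4.png',im)
E
```

```text
t: 10.55
eef_pos: [0.4863, -0.2448, 0.1816]
ee_rot: [-3.141, -0.0, 3.123]
force: [1.7, -1.0, -2.0]
width: 0.0237
0.12861119124835282 178.57112665515453 178.94609070432898
```

View pics/w4.png

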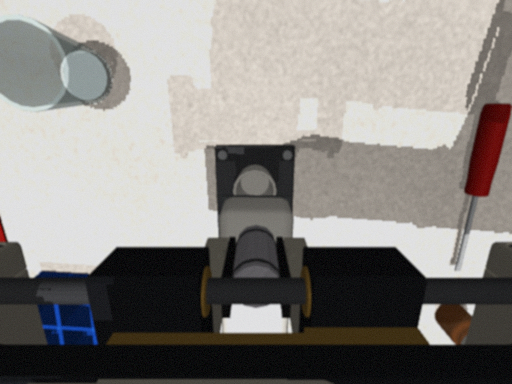

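The front screws at (222,155) and (288,155) centre on x=255. The holder and cup are at about 256, so the arm is on its parked line. I'll release, lift, and move back to the earlier viewpoint.

```bash
python3 -m inch '[[[0,0,0,0,0,0,0],[0,0,0,0,0,0,0],[0,0,0,0,0,0,0],[0,0,0,0,0,0,0],[0,0,0,0,0,0,0],[0,0,0,0,0,0,0],[0,0,-0.05,0,0,0,0],[0,0,-0.09,0,0,0,0],[0,0,-0.09,0,0,0,0],[0,0,-0.07,0,0,0,0],[-0.0656,0,0,0,0,0,0],[-0.0656,0,0,0,0,0,0],[-0.0656,0,0,0,0,0,0],[-0.0656,0,0,0,0,0,0],[0,0,0,0,0,0,0],[0,0,0,0,0,0,0],[0,0,0,0,0,0,0]]]'; python3 - <<'E'
from h import *
import pickle
c=camera_info('wrist');im=grab_frame('wrist');pickle.dump(c,open('w5.pkl','wb'));cv2.imwrite('pics/w5.png',im)
r=cv2.resize(cv2.convertScaleAbs(im[20:220,215:305],alpha=1.3,beta=20),None,fx=6,fy=6,interpolation=cv2.INTER_CUBIC)
cv2.imwrite('pics/w5c.png',r[:600]);cv2.imwrite('pics/w5d.png',r[600:])
E
```

```text
t: 12.3
eef_pos: [0.6171, -0.2473, 0.3316]
ee_rot: [-3.142, -0.0, 3.123]
force: [-0.2, -1.1, -0.1]
width: 0.0877
```

View pics/w5c.png

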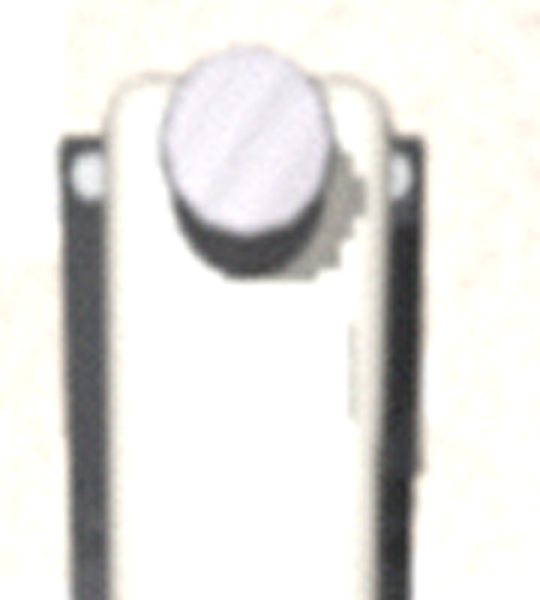

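View pics/w5d.png

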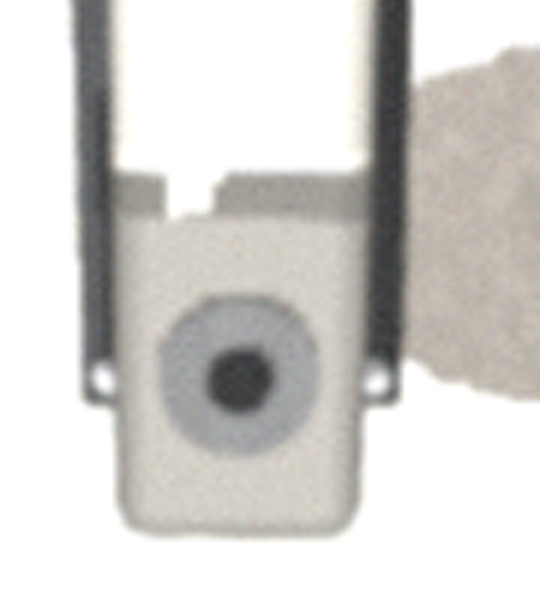

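```bash
python3 - <<'E'
from h import *
import pickle
W=pickle.load(open('w5.pkl','rb'))
w=lambda x,y:(215+(x+.5)/6-.5,20+(y+.5)/6-.5)
def ang(p,q,z1,z2):
    d=onplane(W,*w(*q),z2)-onplane(W,*w(*p),z1);return np.degrees(np.arctan2(d[1],d[0]))%360
print('arm',ang((239,975),(246,139),.173,.22),ang((120,1090),(104,130),.168,.168),ang((360,1090),(392,130),.168,.168))
print('plate',ang((83,1003),(60,140),.01,.01),ang((399,1003),(425,140),.01,.01))
E
```

```text
arm 178.4268035097261 178.66086771459126 178.2793250937619
plate 178.866441989454 178.80967644704722
```

```bash
python3 -c "
from station import *
job_done();print(get_state()['t'])"
```

```text
the job is handed in; nothing more can be done
the job is handed in; nothing more can be done
```

The long arm's bearing check is done and the job is handed in. I gripped the probe holder and swung the arm to about +20°, then to about −20° from its parked line, pausing more than half a second at each. I then brought the arm back to its parked line, let go and backed away. It took about 12.4 s of the 40 s allowed.

- **Starting position:** the arm was not parked at first. It sat about 3.5° anticlockwise of its base plate, so I measured every angle from the plate's own line, about 178.8° in the world frame.
- **Swing angles:** the gripper position and heading gave about 198.8–198.9° at the anticlockwise end. At the clockwise end they gave 158.3° and 159.0°, which is −20° to within about half a degree.
- **Final position:** the last wrist picture shows the arm at about 178.3–178.7° and the plate at 178.8–178.9°. The arm is therefore parked to within about 0.5°, and the holder looked in line with the wash cup while I still held it. I did not see the needle itself.
- **Contact:** the gripper is open, about 11 cm above the holder. The contact forces I read stayed within a few newtons. I never went near the shorter arm.
- **Check that failed:** the top camera was blocked by the robot during the swing, so I used the wrist camera there instead.

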